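Clear a crooked module off the turntable and seat it in the sloping tester

ROBOT

A 6-joint arm with a two-finger parallel gripper is mounted at the origin on a cart in front of the work surface, level with it; the furniture and walls round the work are solid. World frame = base frame: x ahead of the robot, y to its left, z up, the work surface at z = 0. Lengths are in m, angles in degrees, forces in N, time in s.
With the tool pointing down it reaches from about 0.35 to 0.875 m from the base axis. Payload 4.2 kg.
Tool frame: the origin (TCP) lies midway between the tips of the shut fingers; the grasp point (between the pads) lies 19 mm behind it; z points along the fingers, y is the line along which they close (so a half turn about z gives the same grasp; the last joint's range is limited). The gripper opens to 87 mm and grips with 3 to 60 N. Pads are 19 mm wide; open, the fingers measure 117 mm over their backs; the gripper's body (75 mm by 190 mm) begins 51 mm behind the grasp point.
Start: joints at [14.817, 22.042, 0.453, 0, -68.411, -14.817], TCP at [0.625, 0, 0.223] pointing down, gripper open.
Joint ranges: [-179.83, 179.83], [-69.29, 118.12], [-61.27, 80.66], [-181.25, 117.63], [-171.15, -9.14], [-177.46, 177.46]. Speed limits (degrees/s): [159.86, 159.86, 180, 180, 180, 180].

INTERFACE

Orientations are given as a 3x3 rotation matrix whose columns are the frame's x, y, z axes.
In Python, from station import r gives the robot as it stands.
- The arm moves only by the tool inch_along, called after ">>>" as name(argument=value, ...), one argument or row to a line, values as JSON. Schema: {"type":"object","properties":{"plan":{"type":"object","properties":{"jaw":{"type":"array","items":{"type":"number"},"minItems":1,"maxItems":8},"sx":{"type":"array","items":{"type":"number"},"minItems":1,"maxItems":8},"sy":{"type":"array","items":{"type":"number"},"minItems":1,"maxItems":8},"sz":{"type":"array","items":{"type":"number"},"minItems":1,"maxItems":8},"ax":{"type":"array","items":{"type":"number"},"minItems":1,"maxItems":8},"ay":{"type":"array","items":{"type":"number"},"minItems":1,"maxItems":8},"az":{"type":"array","items":{"type":"number"},"minItems":1,"maxItems":8}},"additionalProperties":false,"required":["jaw","sx","sy","sz","ax","ay","az"]},"only":{"type":"string"},"quiet":{"type":"boolean"},"lines":{"type":"string"}},"required":["plan"],"additionalProperties":false}. plan is an object with one list for each field, all of the same length, 1 to 8, a row being the entries at one place: jaw (the opening from 0.0 (shut) to 1.0 (fully open)), sx, sy, sz (the shift in m), ax, ay, az (a rotation vector in degrees); each row is the pose to reach, as a shift and turn from the pose commanded when the call began, along the tool's axes at that moment; what a row does not reach only later rows make up. A row lasts 1/10 s, in which the tool goes at most 0.05 m and 8.59 degrees, less where a joint would pass 70% of its speed; a pose out of reach is approached as far as the arm can. The fingers move at their own pace and stop on an object; the grip force is fixed at half the most. Time passes only in rows, so rows that do not move let the fingers close. The tool returns the time, the measured TCP pose, the force, the opening and the grip force at its end. only (a regular expression) keeps the lines of the reply that match it, lines (a string "A,B") keeps lines A to B, and quiet returns only ok. Input that does not fit is refused with a message, and nothing moves.
- r.sense(): the state, without advancing time (a new reading comes with each control period).
- r.capture(name): name is "scene" or "side" or "wrist"; returns a dict with "pixels" (480x640x3 uint8, red, green, blue), "z_map" (480x640 float32, m along the optical axis (not along the pixel's ray), 0 where there is no reading), "K" (3x3 intrinsics, pixels), "world_from_camera" (4x4, takes a point from camera to world coordinates). Camera axes: x right, y up, looking along -z (the intrinsics and any distortion apply to the point x, -y, -z); pixel columns grow to the right and rows downward; lengths in m; the calibration is good to about 2 mm. A picture is of the moment at which its call begins.
- r.finish_job(): hands the job in; it is judged then, once.
The state is a dict: "time_s": time; "joints": joint angles; "joint_velocities": joint speeds; "effort": joint torques, N m; "tcp_pos": TCP position; "ee_rot": TCP orientation; "wrist_force": force on the tool from outside, world axes, zero at the start; "moment": the same for the moment, N m; "gripper_width": opening from 0.0 (shut) to 1.0 (fully open); "gripper_force": force on a finger pad.
Only numpy, scipy, OpenCV 4.12 (cv2) and the standard library are available. Lean on these libraries where they do the work, as an engineer would, in place of code of your own. Each camera call takes 0.05 s, during which the arm holds its last target. There are 200 camera calls.

TASK

One of the four control modules on the freely turning tray was dropped in crooked and lies with one end up on the rim, so it must be checked again. Lift it off the tray without pushing the other three out of their places, and set it (do not drop it) in the tester's sloping nest, fully down, flat and square, with its plug in the fork at the upper end.

Things in the scene. Friction and masses are not known exactly. Their poses are not given: they have to be found in the camera images.
- module: the crooked control module: die-cast aluminium housing 100 long (x), 40 wide (y), 24 high (z) mm, 0.18 kg, ribbed lid. Origin: centre of the housing's underside (plug not counted); z out of the lid, x to the plug end. It starts along a radius of the tray, 14 degrees off level: plug end inward on the tray floor, plain end up on the rim. At the middle its underside is 12 mm above the floor
- module_plug (a point): the crooked module's plug: a black shroud 24 wide x 12.4 mm high that stands 12 mm out of the housing's +x end. The point is the middle of its outer face: 62 mm from the module's origin along x, 12 mm up
- turntable: round aluminium tray, 300 mm across, that turns freely and endlessly about the vertical at a light touch. Origin: on the axis at the tray floor, 32 mm above the bench. Rim 4 mm thick, 20 mm high over the floor; hub knob 38 mm across, 32 high. At each of the four places two guide blocks, 10 mm high, 44 to 82 mm from the axis, 45 mm apart. The crooked module lies on the tray's -x side
- module_b: another module of the same make, lying flat in its place on the tray, plug inward (tray's -y side); same size and origin
- module_c: another module, lying flat in its place on the tray, plug inward (tray's +x side, facing the crooked one across the hub)
- module_d: another module, lying flat in its place on the tray, plug inward (tray's +y side)
- nest_b (a point): point on the tray floor, turning with it, where the origin of module_b belongs, 91 mm from the axis
- nest_c (a point): the same for module_c
- nest_d (a point): the same for module_d
- nest: the tester's nest. Its bed slopes up 30 degrees away from the robot. Origin: centre of the pocket on the bed, 70 mm above the bench; x up the slope, y across, z square out of the bed. Pocket 105 (x) by 45 mm (y). Lower stop over the whole width, 14 mm high; upper stop a fork, 14 high, with a 32 mm gap for the plug. A module seated right has its origin and axes on those of the nest, within the play
- tester: the fixed tester stand under the nest, a base plate 170 x 110 mm, origin under the pocket's centre on the bench. On its bed four side guides, 10 mm high, stand 34 to 54 mm up and down slope from the centre; between them, within 32 mm of the centre, the bed is 28 mm wide with 20 mm deep room for fingers on both sides. A contact block 71 mm up slope reaches 16 mm over the bed

How it is judged (in metres and radians):
On the way:
1. the crooked module has been lifted clear above the tray (z of module in the frame of turntable above 0.05 m and contact force between module and turntable below 0.01 N), for 0.1 s.
At the end, for the whole second after the job is handed in: Crooked module at rest in the pocket: within 5 mm of its centre along and across, 3 mm of the bed, flat within 0.06 rad, square within 0.10 rad, lid outward, plug up the slope in the fork; the other three modules within 15 mm of their places on the tray (x of module in the frame of nest between -0.005 and 0.005 m and y of module in the frame of nest between -0.005 and 0.005 m and z of module in the frame of nest between -0.003 and 0.003 m and angle between the z axis of module and the z axis of nest, either way round below 0.06 rad and angle between the x axis of module and the x axis of nest, either way round below 0.1 rad and x of module_plug in the frame of nest above 0.05 m and z of module_plug in the frame of nest above 0.005 m and linear speed of module below 0.02 m/s and distance between module_b and nest_b below 0.015 m and distance between module_c and nest_c below 0.015 m and distance between module_d and nest_d below 0.015 m); the robot touches nothing.
It fails at once if one of the other three modules is pushed more than 20 mm out of its place on the tray (distance between module_b and nest_b above 0.02 m or distance between module_c and nest_c above 0.02 m or distance between module_d and nest_d above 0.02 m).
It fails at once if the module is dropped: moving faster than 0.6 m/s with no finger on it (linear speed of module above 0.6 m/s and contact force between module and the fingers below 0.05 N).
It also fails if it takes over 42 s, if anything falls off the work surface, if the arm or the gripper's body presses on something with over 40 N, if the wrist force passes 120 N, or if a joint passes its speed limit or range.

## Working session

There is one attempt and no reset: what is moved stays moved. The work goes in short steps, Python scripts to look and compute and a tool call to move; the robot and the scene stay as the last step left them, time stands still between calls to the robot, and variables do not carry over. Pictures are saved under pics/ and viewed, at most 10 in all, crops included, and the job is handed in when it is done.

```bash
ls; mkdir -p pics
```

Create h.py:
```python
import numpy as np, cv2
from station import r
def save(c,n): cv2.imwrite('pics/'+n, cv2.cvtColor(c['pixels'],cv2.COLOR_RGB2BGR))
def cloud(c):
    z=c['z_map'].astype(float); K=c['K']; T=np.array(c['world_from_camera'])
    v,u=np.mgrid[:480,:640]
    x=(u-K[0,2])/K[0,0]*z; y=(v-K[1,2])/K[1,1]*z
    P=np.stack([x,-y,-z],-1)@T[:3,:3].T+T[:3,3]; P[z<=0]=np.nan
    return P
```

Run:
```python
from h import *
a=r.capture('scene'); b=r.capture('side'); w=r.capture('wrist')
for n,c in (('scene',a),('side',b),('wrist',w)):
    save(c,n+'0.png'); np.savez('pics/'+n+'0.npz',**c); print(n,c['K'].tolist(),np.round(c['world_from_camera'],3).tolist(), (c['z_map']>0).mean())
print(r.sense())
```

```text
pics
station.py
scene [[537.4967008807482, 0.0, 319.92538770311313], [0.0, 537.4967008807482, 240.90105562392384], [0.0, 0.0, 1.0]] [[-0.764, 0.278, -0.583, -0.198], [-0.645, -0.312, 0.697, 0.902], [0.012, 0.909, 0.417, 0.604], [0.0, 0.0, 0.0, 1.0]] 0.9960416666666667
side [[610.2070681804726, 0.0, 324.3393767703214], [0.0, 610.2070681804726, 238.33099836873785], [0.0, 0.0, 1.0]] [[-0.998, 0.039, -0.047, 0.469], [-0.061, -0.601, 0.797, 1.184], [0.003, 0.798, 0.603, 0.945], [0.0, 0.0, 0.0, 1.0]] 0.9961100260416667
wrist [[401.54198924363254, 0.0, 321.24687827351727], [0.0, 401.54198924363254, 238.90135669097563], [0.0, 0.0, 1.0]] [[-1.0, 0.001, 0.002, 0.625], [-0.001, -0.96, -0.28, -0.078], [0.002, -0.28, 0.96, 0.383], [0.0, 0.0, 0.0, 1.0]] 0.99609375
{'time_s': 0.15, 'joints': array([ 1.48165711e+01,  2.20805951e+01,  3.97257624e-01, -1.78490321e-02,
       -6.84117814e+01, -1.48177868e+01]), 'joint_velocities': array([ 0.00930931, -0.22235542,  0.20937686,  0.12751086,  0.04250495,
        0.02565238]), 'effort': array([ 3.86667998e-04, -3.91052306e+01,  1.87588084e+01,  4.22235444e+00,
        1.23758311e-02, -1.38926293e-04]), 'tcp_pos': array([6.24544379e-01, 6.46417554e-07, 2.21714946e-01]), 'ee_rot': array([[-1.35957108e-04, -9.99998581e-01, -1.67899774e-03],
       [-9.99999980e-01,  1.36199905e-04, -1.44495254e-04],
       [ 1.44723729e-04,  1.67897806e-03, -9.99998580e-01]]), 'wrist_force': array([ 0.27233425,  0.12873909, -0.09489409]), 'moment': array([-0.01760115,  0.03763493,  0.00611147]), 'gripper_force': 0.0, 'gripper_width': 1.0008844007809976}
```

View pics/side0.png

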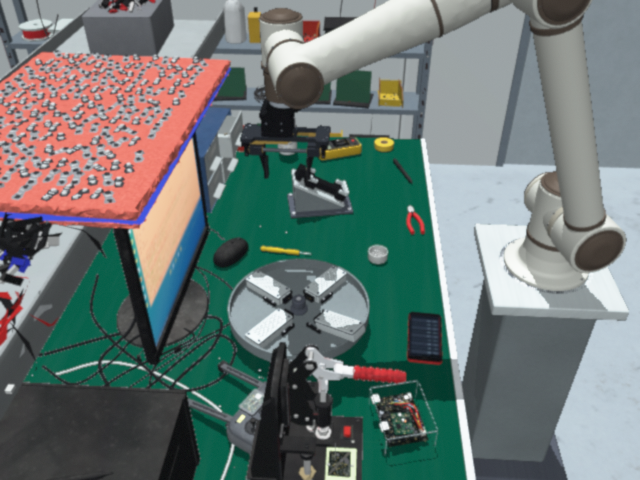

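View pics/scene0.png

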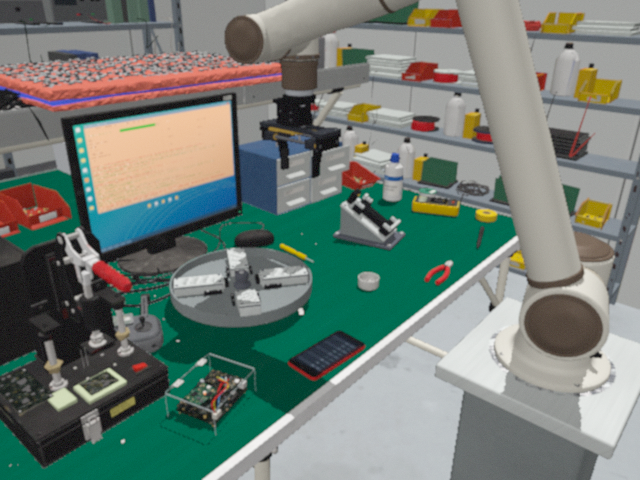

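The side view shows the tray around (298,308) with four modules on it, and the tester nest at (320,190). In the scene view the tray is at (240,285) and the nest at (370,222).

Run:
```python
from h import *
for n,(tu,tv),(nu,nv) in (('side',(298,308),(320,190)),('scene',(240,285),(370,222))):
    c=dict(np.load(f'pics/{n}0.npz')); P=cloud(c)
    print(n,'knob',P[tv,tu].round(3),'nest',P[nv,nu].round(3))
    if n=='side': k=P[tv,tu]
    # tray rim: points at z 0.045-0.056
    d=np.hypot(P[...,0]-k[0],P[...,1]-k[1]); m=(abs(P[...,2]-.052)<.004)&(d<.2)&(d>.12)
    q=P[m]; A=np.c_[2*q[:,:2],np.ones(len(q))]; s=np.linalg.lstsq(A,(q[:,:2]**2).sum(1),rcond=None)[0]
    print('rim centre',s[:2],np.sqrt(s[2]+s[:2]@s[:2]),m.sum())
    d=np.hypot(P[...,0]-s[0],P[...,1]-s[1]); a=np.degrees(np.arctan2(P[...,1]-s[1],P[...,0]-s[0]))%360
    for lo in range(0,360,15):
        m=(abs(a-lo-7.5)<7.5)
        print(lo,[ (round(1000*np.nanmean(P[m&(abs(d-rr)<.006)][:,2])),) for rr in (.06,.08,.1,.12,.136,.148)])
    im=c['pixels']; 
    if n=='side':
        cr=im[150:370,210:390]; cr=cv2.resize(cr,(648,792)); cr=cv2.resize(im[160:370,215:385],(486,600),interpolation=cv2.INTER_CUBIC)
        cv2.imwrite('pics/crop1.png',cr[...,::-1])
```

```text
side knob [0.58  0.244 0.046] nest [ 0.563 -0.201  0.06 ]
rim centre [0.57876952 0.2366082 ] 0.1444043440703364 989
0 [(33,), (33,), (33,), (32,), (33,), (36,)]
15 [(34,), (32,), (33,), (33,), (32,), (22,)]
30 [(57,), (56,), (52,), (39,), (17,), (25,)]
45 [(57,), (57,), (57,), (57,), (35,), (26,)]
60 [(51,), (44,), (41,), (41,), (21,), (30,)]<stdin>:13: RuntimeWarning: Mean of empty slice
Traceback (most recent call last):
ValueError: cannot convert float NaN to integer
```

Run:
```python
from h import *
c=dict(np.load('pics/side0.npz')); P=cloud(c)
for y0 in np.arange(-.3,.55,.1):
    for z0,z1 in ((.12,.3),(.3,.6)):
        m=(abs(P[...,1]-y0)<.05)&(P[...,2]>z0)&(P[...,2]<z1)&(P[...,0]>.3)&(P[...,0]<1.2)
        if m.any(): print(round(y0,1),z0,np.percentile(P[m][:,0],[1,20,50,99]).round(2),m.sum())
cr=cv2.resize(c['pixels'][160:370,215:385],(486,600),interpolation=cv2.INTER_CUBIC)
cv2.imwrite('pics/crop1.png',cr[...,::-1])
```

```text
-0.3 0.12 [0.81 0.83 0.85 0.91] 701
-0.3 0.3 [0.87 1.   1.06 1.15] 3636
-0.2 0.12 [0.6  0.85 0.86 0.89] 524
-0.2 0.3 [0.87 0.88 0.88 0.88] 6
-0.1 0.12 [0.86 0.86 0.86 0.86] 3
-0.1 0.3 [0.76 0.84 0.98 1.19] 2800
0.0 0.12 [0.54 0.67 0.82 0.82] 805
0.0 0.3 [0.54 0.62 0.71 1.19] 8536
0.1 0.12 [0.82 0.82 0.82 0.83] 1105
0.1 0.3 [0.34 0.63 0.88 1.17] 6547
0.2 0.12 [0.82 0.82 0.83 0.83] 1319
0.2 0.3 [0.42 0.52 0.77 1.12] 10626
0.3 0.12 [0.83 0.83 0.83 0.83] 1609
0.3 0.3 [0.77 0.82 0.9  1.07] 5702
0.4 0.12 [0.83 0.83 0.83 0.85] 2336
0.4 0.3 [0.78 0.83 0.87 1.03] 7343
0.5 0.12 [0.52 0.57 0.59 0.61] 355
0.5 0.3 [0.78 0.86 0.91 0.99] 8367
```

>>> inch_along(
  plan={"jaw": [1, 1, 1, 1, 1, 1], "sx": [-0.045, -0.09, -0.135, -0.17, -0.17, -0.17], "sy": [0.01, 0.02, 0.035, 0.045, 0.045, 0.045], "sz": [-0.01, -0.02, -0.03, -0.03, -0.03, -0.03], "ax": [0, 0, 0, 0, 0, 0], "ay": [0, 0, 0, 0, 0, 0], "az": [0, 0, 0, 0, 0, 0]},
)

```text
time_s: 0.75
tcp_pos: [0.5795, 0.1707, 0.2522]
ee_rot: [[0.002, -1.0, -0.001], [-1.0, -0.002, -0.0], [0.0, 0.001, -1.0]]
wrist_force: [0.3, -0.9, 0.2]
gripper_width: 1.005
gripper_force: 0.0
```

Run:
```python
from h import *
w=r.capture('wrist'); save(w,'w1.png'); np.savez('pics/w1.npz',**w)
```

```text
(no output)
```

View pics/w1.png

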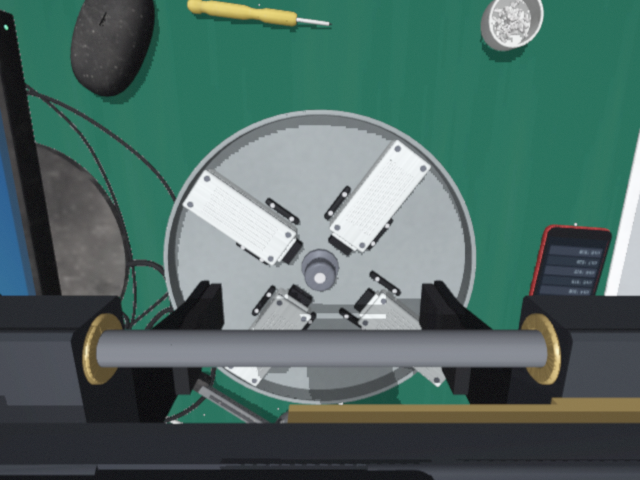

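The wrist picture shows the hub at (320,268), with modules at (380,195), (240,217), (275,335) and (400,330), the last two partly behind the gripper. The upper right one seems to lie over the rim, so I check heights next.

Add to h.py:
```python
def rim(P,k,z0=.048,z1=.056):
    m=(P[...,2]>z0)&(P[...,2]<z1); d=np.hypot(P[...,0]-k[0],P[...,1]-k[1]); q=P[m&(d<.165)&(d>.135)]
    for _ in range(6):
        A=np.c_[2*q[:,:2],np.ones(len(q))]; s=np.linalg.lstsq(A,(q[:,:2]**2).sum(1),rcond=None)[0]; R=np.sqrt(s[2]+s[:2]@s[:2])
        e=abs(np.hypot(*(q[:,:2]-s[:2]).T)-R); q=q[e<max(.004,2*np.median(e))]
    return s[:2],R,len(q)
def lids(P,k):
    d=np.hypot(P[...,0]-k[0],P[...,1]-k[1]); a=np.degrees(np.arctan2(P[...,1]-k[1],P[...,0]-k[0]))%360
    sel=(P[...,2]>.046)&(P[...,2]<.11)&(d>.035)&(d<.15)
    n,l,st,ce=cv2.connectedComponentsWithStats(sel.astype(np.uint8),connectivity=4)
    for i in range(1,n):
        if st[i,4]<250: continue
        q=P[l==i]; c=q.mean(0)
        for _ in range(8):
            A=np.c_[q[:,:2]-c[:2],np.ones(len(q))]; s=np.linalg.lstsq(A,q[:,2],rcond=None)[0]; e=abs(A@s-q[:,2]); q=q[e<max(.0025,2.5*np.median(e))]
        nrm=np.array([-s[0],-s[1],1]); nrm/=np.linalg.norm(nrm)
        rc=cv2.minAreaRect((q[:,:2]*1000).astype(np.float32))
        print('px',ce[i].round(),'N',len(q),'mean',q.mean(0).round(4),'ang about hub',round(np.degrees(np.arctan2(*(q.mean(0)[:2]-k)[::-1])),1),'tilt',round(np.degrees(np.arccos(nrm[2])),1),'zc',round(s[2],4),'n',nrm.round(3),'rect',np.round(rc[0],1),np.round(rc[1],1),round(rc[2],1))
```

Run:
```python
from h import *
for n in ('w1','side0','scene0'):
    P=cloud(dict(np.load(f'pics/{n}.npz'))); k,R,N=rim(P,np.array([.578,.241])); print(n,k,R,N)
    if n!='w1': k=k
    lids(P,k)
    d=np.hypot(P[...,0]-k[0],P[...,1]-k[1]); m=(d<.008); print('hub top',np.nanmedian(P[m][:,2]))
```

```text
w1 [0.58057483 0.23207839] 0.14738352390613269 3866
px [319. 188.] N 2844 mean [0.5815 0.1507 0.0508] ang about hub -89.3 tilt 0.1 zc 0.0508 n [-0.     0.002  1.   ] rect [581.2 176.4] [299.7 187.6] 0.6
px [378. 197.] N 4752 mean [0.5266 0.1572 0.0549] ang about hub -125.8 tilt 0.2 zc 0.0549 n [ 0.003 -0.002  1.   ] rect [527.2 158.8] [100.1  40.2] 54.0
px [241. 218.] N 4520 mean [0.6547 0.1777 0.055 ] ang about hub -36.3 tilt 0.2 zc 0.055 n [-0.003 -0.002  1.   ] rect [654.  178.7] [40.2 99.8] 53.9
px [284. 313.] N 1156 mean [0.6168 0.277  0.0548] ang about hub 51.1 tilt 1.1 zc 0.0547 n [-0.001 -0.02   1.   ] rect [616.9 282.1] [49. 40.] 53.6
px [386. 313.] N 1276 mean [0.5142 0.275  0.0586] ang about hub 147.1 tilt 14.9 zc 0.0578 n [ 0.199 -0.162  0.966] rect [512.1 282.2] [40.5 48.6] 53.6
px [316. 383.] N 1205 mean [0.6196 0.355  0.0537] ang about hub 72.4 tilt 15.2 zc 0.0563 n [0.072 0.252 0.965] rect [573.5 354.3] [224.3  54.7] 3.7
hub top 0.06336744882026923
side0 [0.57987393 0.23609097] 0.14739484831149766 688
px [327. 280.] N 519 mean [0.5259 0.1614 0.0565] ang about hub -125
[... 394 characters left out ...]
0644115728875968
scene0 [0.57865779 0.23432497] 0.14762036476344279 761
px [239. 258.] N 352 mean [0.6507 0.1778 0.0561] ang about hub -38.1 tilt 3.2 zc 0.056 n [-0.033 -0.045  0.998] rect [637.6 156.7] [ 94.5 106.7] 53.6
px [285. 277.] N 815 mean [0.5019 0.1776 0.0537] ang about hub -143.5 tilt 2.1 zc 0.0538 n [-0.036  0.007  0.999] rect [510.5 171.3] [113.1 274.1] 46.2
px [199. 286.] N 1116 mean [0.6151 0.3183 0.0529] ang about hub 66.5 tilt 0.9 zc 0.053 n [-0.015  0.003  1.   ] rect [614.6 306.5] [137.4 298.3] 63.4
px [246. 296.] N 276 mean [0.4922 0.2978 0.068 ] ang about hub 143.7 tilt 14.1 zc 0.068 n [ 0.198 -0.142  0.97 ] rect [494.4 295.9] [39.6 90.1] 53.4
hub top 0.06414301007341083
```

View pics/crop1.png

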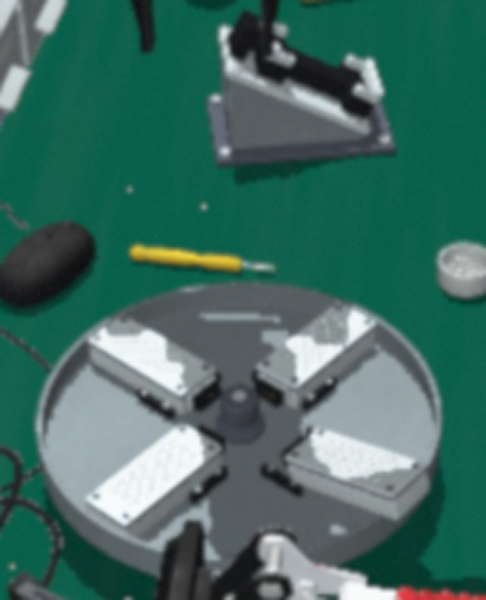

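The crop shows the crooked module at lower right, (360,465), with its end on the rim, and the nest at (300,80). The three level modules lie at -126°, -36° and 54° from the hub, the crooked one at 144°, leaning 14° inward. I look at the nest next, pre-turning the tool.

>>> inch_along(
  plan={"jaw": [1, 1, 1, 1, 1, 1, 1, 1], "sx": [0.045, 0.09, 0.135, 0.18, 0.225, 0.27, 0.315, 0.35], "sy": [0.005, 0.01, 0.015, 0.02, 0.025, 0.03, 0.035, 0.035], "sz": [0, 0, 0, 0, 0, 0, 0, 0], "ax": [0, 0, 0, 0, 0, 0, 0, 0], "ay": [0, 0, 0, 0, 0, 0, 0, 0], "az": [-8, -16, -24, -32, -40, -48, -54, -54]},
)

```text
time_s: 1.6
tcp_pos: [0.5435, -0.1838, 0.2526]
ee_rot: [[0.808, -0.589, -0.001], [-0.589, -0.808, -0.0], [-0.0, 0.0, -1.0]]
wrist_force: [0.5, 0.4, 0.7]
gripper_width: 1.005
gripper_force: 0.0
```

>>> inch_along(
  plan={"jaw": [1, 1, 1], "sx": [0, 0, 0], "sy": [0, 0, 0], "sz": [0, 0, 0], "ax": [0, 0, 0], "ay": [0, 0, 0], "az": [0, 0, 0]},
)

```text
time_s: 1.9
tcp_pos: [0.5447, -0.1802, 0.2524]
ee_rot: [[0.809, -0.588, -0.0], [-0.588, -0.809, 0.0], [-0.0, 0.0, -1.0]]
wrist_force: [0.2, 0.3, 0.1]
gripper_width: 1.0
gripper_force: 0.0
```

Run:
```python
from h import *
w=r.capture('wrist'); save(w,'n1.png'); np.savez('pics/n1.npz',**w); c=r.capture('side'); np.savez('pics/side1.npz',**c)
```

```text
(no output)
```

View pics/n1.png

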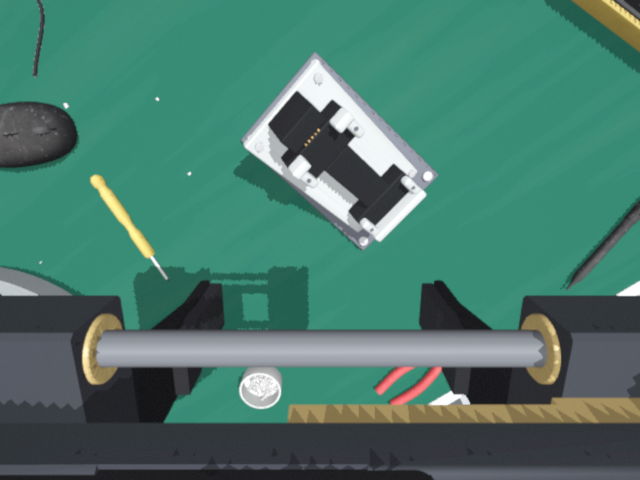

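The nest is at about (345,150): contact block at (295,115), fork posts at (345,122) and (303,172), lower stop at (398,210), bed between them. I fit its outline and bed plane.

Create nest.py:
```python
from h import *
import sys
def nest(f):
    c=dict(np.load(f)); P=cloud(c); im=c['pixels'].astype(int)
    g=np.array([.585,-.22]); d=np.hypot(P[...,0]-g[0],P[...,1]-g[1])
    # bench level
    m=(abs(P[...,2])<.01)&(d<.3); bz=np.median(P[m][:,2])
    m=(P[...,2]>bz+.004)&(P[...,2]<.2)&(d<.14)
    n,l,st,ce=cv2.connectedComponentsWithStats(m.astype(np.uint8)); i=1+np.argmax(st[1:,4]); q=P[l==i]
    low=q[q[:,2]<bz+.02]; rc=cv2.minAreaRect((low[:,:2]*1000).astype(np.float32)); print(f,'bench',round(bz,4),'plate',np.round(rc[0],1),np.round(rc[1],1),round(rc[2],2))
    a=rc[2] if rc[1][0]>rc[1][1] else rc[2]-90
    a=np.radians(a); ex=np.array([np.cos(a),np.sin(a)]); ex*=np.sign(ex[0]); ey=np.array([-ex[1],ex[0]]); o=np.array(rc[0])/1000
    X=(q[:,:2]-o)@ex; Y=(q[:,:2]-o)@ey; col=im[l==i]; 
    b=(abs(X)<.028)&(abs(Y)<.012); A=np.c_[X,Y,np.ones(len(X))]; A2=A[b];z=q[b,2]
    for _ in range(8):
        s=np.linalg.lstsq(A2,z,rcond=None)[0]; e=abs(A2@s-z); k=e<max(.002,2*np.median(e)); A2,z=A2[k],z[k]
    print('yaw',np.degrees(np.arctan2(ex[1],ex[0])),'bed slope',np.degrees(np.arctan(s[:2])),'z0',s[2],len(z))
    # nest-frame coordinates
    t=np.radians(30); D=np.c_[X,Y,q[:,2]-s[2]]; x=D[:,0]*np.cos(t)+D[:,2]*np.sin(t); h=-D[:,0]*np.sin(t)+D[:,2]*np.cos(t)
    return x,Y,h,ex,ey,o,s
```

Run:
```python
from nest import *
for f in ('pics/n1.npz','pics/side1.npz','pics/scene0.npz'):
    x,y,h,*_=nest(f)
    H=np.full((24,40),np.nan)
    xi=((x+.1)/.005).astype(int); yi=((y+.06)/.005).astype(int)
    if 'n1' in f or 'side1' in f:
        for j in range(4,18):
            print(j*5-60,' '.join('%3.0f'%(1000*np.median(h[(xi==i)&(yi==j)])) if ((xi==i)&(yi==j)).any() else '  .' for i in range(6,38)))
```

```text
pics/n1.npz bench -0.0013 plate [ 567.8 -221.5] [170.1 109.8] 11.35
yaw 11.347274780273438 bed slope [29.93265273 -0.12981842] z0 0.07935105056156051 1868
-40 -20 -20 -20 -20 -20 -20 -20 -20 -20 -20 -20 -20 -20 -20 -20 -20 -20 -20 -20 -20 -20 -20 -20 -20 -20 -19 -20 -21   .   .   .   .
-35 -20 -20 -19 -19 -20 -20 -20 -20 -20 -20 -20 -20 -20 -20 -20 -20 -20 -20 -19 -20 -20 -19 -20 -20 -20 -17 -19 -21   .   .   .   .
-30  10  10   9  -8 -20 -20 -20 -20 -20 -20 -20 -20 -20   .   .   .  10  10  10  10  13  -3 -19 -20 -20 -20 -20 -21   .   .   .   .
-25   1   4   3  -9 -20 -20 -20 -20 -20 -20 -20 -20 -20 -20   .   .   0   1   8  10  13  -2 -20 -20 -20 -20 -20 -21   .   .   .   .
-20  -0  -0   0 -10 -20 -20 -20 -20 -20 -20 -20 -20 -20 -20   .   .  -0  -0   0   0  -0   0 -19 -20 -19 -19 -19 -14   .   .   .   .
-15   0  -0  -0  -1  -0  -0  -0   0  -0  -0  -0   0  -0  -0  -0   0   0   0   0  -0  -0  -1   0   .  16  16  16  -3   .   .   .   .
-10  -0  -0  -0  -0  -0   0   0   0   0   0   0   0  -0  -0  -0  -0   0  -0   0   0  -0  -1   .  13  16  16  16  -4   .   .   .   .
-5  -0  -0   0   0  -
[... 2356 characters left out ...]
 .   .   .   .
10   9  -3   .   1  -2  -2   .  -2   .  -2  -1   .  -3  -2  -4  -1  -1  -1  -1 -98  -3 -53  -4   .  11  14   . -11 -22   .   .   .
15   5  -0  -1  -2  -3  -0  -1   0  -1  -2  -2  -1   0   .  -0   .  -3  -0   .   . -102 -53 -10  10   .  12  14  -4  -1   .   .   .
20   .  -2  -2   .   0   .   0  -2  -3   .  -0  -0  -2  -1  -2  -2   .   .  -1 -99 -101 -102 -13   .   .  16  15 -10 -11   .   .   .
25  -0  -1  -2  -2  -1  -2  -6 -14  -1   0  -0  -1  -1  -2   .  -2   1   .   1 -99 -102 -104 -15   .   .   .  13  -1 -10   .   .   .
pics/scene0.npz bench 0.0003 plate [ 566.1 -217.9] [171.9 118.1] 12.36
yaw 12.36079788208008 bed slope [ 31.77561303 -13.37044819] z0 0.07926276414028574 56
```

Run:
```python
from nest import *
x,y,h,ex,ey,o,s=nest('pics/n1.npz')
b=(abs(h)<.002)&(x>-.045)&(x<-.002); ys=[]
e=[(y[b&(abs(x-c)<.002)].min(),y[b&(abs(x-c)<.002)].max()) for c in np.arange(-.04,-.005,.004)]; e=np.array(e); print('bed y edges',np.median(e,0), 'yaw corr',np.degrees(np.polyfit(np.arange(-.04,-.005,.004),e.mean(1),1)[0]))
g=(h<-.018)&(h>-.022)&(abs(y)>.016)&(abs(y)<.026)&(abs(x+.021)<.04); print('room x',[ (x[g&(np.sign(y)==k)].min(),x[g&(np.sign(y)==k)].max()) for k in (-1,1)])
for nm,m in (('guide top low',(abs(h-.01)<.0015)&(x<-.05)&(x>-.078)),('guide top up',(abs(h-.01)<.0015)&(x>.008)&(x<.03)),('fork',(abs(h-.014)<.002)&(x>.02)&(x<.043)),('lowstop',(abs(h-.014)<.002)&(x<-.06))):
    for k in (-1,1):
        q=m&(np.sign(y)==k); print(nm,k,np.percentile(x[q],[1,99]).round(4),np.percentile(y[q],[1,99]).round(4),q.sum())
```

```text
pics/n1.npz bench -0.0013 plate [ 567.8 -221.5] [170.1 109.8] 11.35
yaw 11.347274780273438 bed slope [29.93265273 -0.12981842] z0 0.07935105056156051 1868
bed y edges [-0.01380831  0.01368557] yaw corr 0.25644089283980975
room x [(np.float64(-0.05390926832241873), np.float64(-0.002222182481343823)), (np.float64(-0.0537402327040335), np.float64(-0.0021161265377493705))]
guide top low -1 [-0.0748 -0.0551] [-0.0304 -0.0014] 193
guide top low 1 [-0.0745 -0.0546] [0.0012 0.03  ] 183
guide top up -1 [0.0144 0.0298] [-0.0302 -0.023 ] 160
guide top up 1 [0.0143 0.0296] [0.0229 0.03  ] 134
fork -1 [0.0323 0.0402] [-0.0307 -0.0162] 192
fork 1 [0.0326 0.0402] [0.0164 0.0305] 175
lowstop -1 [-0.0805 -0.0723] [-0.0308 -0.0003] 228
lowstop 1 [-0.0799 -0.0725] [0.0005 0.0299] 199
```

>>> inch_along(
  plan={"jaw": [1, 1, 1, 1, 1, 1, 1, 1], "sx": [-0.035, -0.07, -0.105, -0.14, -0.175, -0.21, -0.245, -0.28], "sy": [-0.035, -0.07, -0.105, -0.14, -0.175, -0.21, -0.245, -0.28], "sz": [0, 0, 0, 0, 0, 0, 0, 0], "ax": [0, 0, 0, 0, 0, 0, 0, 0], "ay": [0, 0, 0, 0, 0, 0, 0, 0], "az": [0, 0, 0, 0, 0, 0, 0, 0]},
)

```text
time_s: 2.8
tcp_pos: [0.4818, 0.214, 0.2531]
ee_rot: [[0.81, -0.586, 0.001], [-0.586, -0.81, 0.001], [0.0, -0.001, -1.0]]
wrist_force: [1.6, -0.2, -0.3]
gripper_width: 0.999
gripper_force: 0.0
```

>>> inch_along(
  plan={"jaw": [1, 1, 1, 1], "sx": [-0.035, -0.065, -0.065, -0.065], "sy": [-0.035, -0.075, -0.075, -0.075], "sz": [0, 0, 0, 0], "ax": [0, 0, 0, 0], "ay": [0, 0, 0, 0], "az": [0, 0, 0, 0]},
)

```text
time_s: 3.2
tcp_pos: [0.4735, 0.3118, 0.2521]
ee_rot: [[0.811, -0.585, -0.001], [-0.585, -0.811, -0.001], [-0.0, 0.001, -1.0]]
wrist_force: [0.1, -0.3, 0.6]
gripper_width: 1.002
gripper_force: 0.0
```

Run:
```python
from h import *
w=r.capture('wrist'); save(w,'m1.png'); np.savez('pics/m1.npz',**w); P=cloud(w); k=np.array([.5806,.2323]); lids(P,k)
c=r.capture('scene'); np.savez('pics/scene1.npz',**c)
```

```text
px [322.  91.] N 13636 mean [0.5765 0.236  0.0553] ang about hub 137.9 tilt 2.4 zc 0.0565 n [ 0.034 -0.024  0.999] rect [556.8 250.5] [296.9 134.6] 54.3
```

View pics/m1.png

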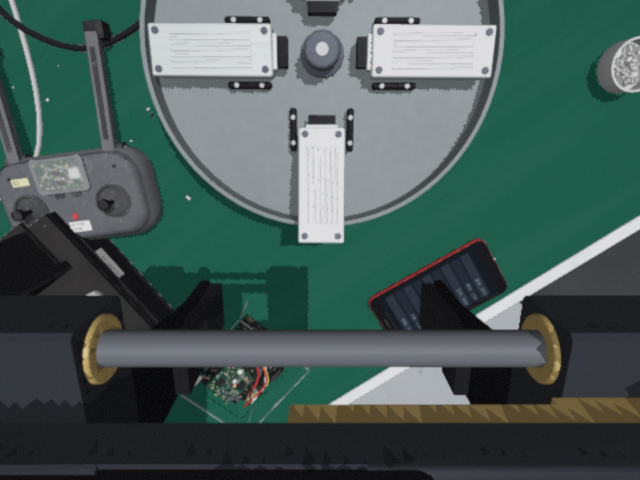

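The wrist picture shows the crooked module from (320,125), inner end with plug and guide blocks, to (321,242) over the rim; hub at (321,50). I fit its lid and work out the grasp.

Create mod.py:
```python
from h import *
def lid(P,u0,u1,v0,v1):
    q=P[v0:v1,u0:u1].reshape(-1,3); q=q[np.isfinite(q[:,0])]; s0=np.median(P[(v0+v1)//2-15:(v0+v1)//2+15,(u0+u1)//2-8:(u0+u1)//2+8].reshape(-1,3),0); c=s0.copy(); k=np.linalg.norm(q-c,axis=1)<.02
    for _ in range(10):
        p=q[k]; c=p.mean(0); n=np.linalg.svd(p-c,full_matrices=False)[2][2]; n*=np.sign(n[2]); k=(abs((q-c)@n)<.002)&(np.linalg.norm(q-s0,axis=1)<.062)
    p=q[k]; ax=np.linalg.svd(p-p.mean(0),full_matrices=False)[2][0]; ay=np.cross(n,ax)
    rc=cv2.minAreaRect((np.c_[(p-c)@ax,(p-c)@ay]*1000).astype(np.float32))
    C=c+(rc[0][0]*ax+rc[0][1]*ay)/1000
    return C,n,ax,rc,len(p)
```

Run:
```python
from mod import *
P=cloud(dict(np.load('pics/m1.npz')))
C,n,ax,rc,N=lid(P,292,352,120,248); ax*=np.sign(ax[0])
print('lid centre',C.round(4),'n',n.round(3),'ax',ax.round(3),rc,N,'tilt',np.degrees(np.arccos(n[2])),'yaw',np.degrees(np.arctan2(ax[1],ax[0])))
print('origin',(C-.024*n).round(4))
k,R,_=rim(P,np.array([.5806,.2323])); print(k,R, 'r',np.hypot(*((C-.024*n)[:2]-k)))
d=np.hypot(P[...,0]-k[0],P[...,1]-k[1]); print('floor',np.nanmedian(P[(d>.1)&(d<.13)][:,2]),'hub',P[50,321])
for u,v in ((213,50),(433,50)):
    print('lid c',P[v-20:v+20,u-40:u+40].reshape(-1,3).mean(0))
s=r.sense(); print(s['tcp_pos'],s['ee_rot'])
# second view: tilted module in scene camera
P=cloud(dict(np.load('pics/scene1.npz')));k2,_,_=rim(P,k);print('scene rim',k2);lids(P,k2)
```

```text
mod.py:5: RuntimeWarning: Mean of empty slice.
  p=q[k]; c=p.mean(0); n=np.linalg.svd(p-c,full_matrices=False)[2][2]; n*=np.sign(n[2]); k=(abs((q-c)@n)<.002)&(np.linalg.norm(q-s0,axis=1)<.062)
  ret = um.true_divide(
Traceback (most recent call last):
  File "mod.py", line 5, in lid
    p=q[k]; c=p.mean(0); n=np.linalg.svd(p-c,full_matrices=False)[2][2]; n*=np.sign(n[2]); k=(abs((q-c)@n)<.002)&(np.linalg.norm(q-s0,axis=1)<.062)
                           ~~~~~~~~~~~~~~~~~~~~~~~~~~~~~~~~~~~~~~~~~^^^
IndexError: index 2 is out of bounds for axis 0 with size 0
```

Missing depth readings make the median NaN, so I use nanmedian.

```bash
sed -i 's/s0=np.median/s0=np.nanmedian/' mod.py
```

Run:
```python
from mod import *
P=cloud(dict(np.load('pics/m1.npz')))
C,n,ax,rc,N=lid(P,292,352,120,248); ax*=np.sign(ax[0])
print('lid centre',C.round(4),'n',n.round(3),'ax',ax.round(3),rc,N,'tilt',np.degrees(np.arccos(n[2])),'yaw',np.degrees(np.arctan2(ax[1],ax[0])))
print('origin',(C-.024*n).round(4))
k,R,_=rim(P,np.array([.5806,.2323])); print(k,R, 'r',np.hypot(*((C-.024*n)[:2]-k)))
d=np.hypot(P[...,0]-k[0],P[...,1]-k[1]); print('floor',np.nanmedian(P[(d>.1)&(d<.13)][:,2]),'hub',P[50,321])
for u,v in ((213,50),(433,50)):
    print('lid c',np.nanmean(P[v-20:v+20,u-40:u+40].reshape(-1,3),0))
s=r.sense(); print(s['tcp_pos'],s['ee_rot'])
P=cloud(dict(np.load('pics/scene1.npz')));k2,_,_=rim(P,k);print('scene rim',k2);lids(P,k2)
```

```text
lid centre [0.4931 0.2963 0.0663] n [ 0.195 -0.143  0.97 ] ax [ 0.785 -0.57  -0.242] ((0.30170440673828125, 0.10433387756347656), (99.71195983886719, 39.31735610961914), 0.2183128446340561) 5193 tilt 14.004478151782111 yaw -35.963185700466916
origin [0.4884 0.2998 0.043 ]
[0.58044687 0.23298721] 0.14683827652753556 r 0.11368287803504407
floor 0.34441612773959795 hub [0.58057687 0.2339401  0.0622094 ]
lid c [0.63343981 0.30507414 0.05514305]
lid c [0.52854051 0.15914177 0.05519561]
[0.47404018 0.30984629 0.25254653] [[ 8.09413920e-01 -5.87238475e-01 -2.81958117e-04]
 [-5.87238543e-01 -8.09413833e-01 -3.73839860e-04]
 [-8.68765031e-06  4.68167860e-04 -9.99999890e-01]]
scene rim [0.57868347 0.23425472]
px [238. 257.] N 346 mean [0.6509 0.1785 0.0561] ang about hub -37.7 tilt 2.6 zc 0.0561 n [-0.022 -0.039  0.999] rect [641.3 163.5] [ 86.7 111.5] 47.1
px [198. 286.] N 1135 mean [0.6188 0.3173 0.0528] ang about hub 64.2 tilt 0.5 zc 0.0528 n [-0.009  0.003  1.   ] rect [620.  308.6] [128.1 294.8] 60.9
px [285. 279.] N 583 mean [0.5023 0.1811 0.0547] ang about hub -145.2 tilt 2.6 zc 0.0549 n [-0.041  0.021  0.999] rect [477.4 207.4] [112.7 190.7] 42.1
px [245. 296.] N 258 mean [0.4931 0.2968 0.0676] ang about hub 143.8 tilt 14.0 zc 0.0677 n [ 0.202 -0.133  0.97 ] rect [494.1 296.1] [39.4 90.4] 53.7
```

>>> inch_along(
  plan={"jaw": [0.8, 0.8, 0.8, 0.8, 0.8, 0.8], "sx": [0.013, 0.026, 0.038, 0.038, 0.038, 0.038], "sy": [0, 0, 0, 0, 0, 0], "sz": [0.042, 0.084, 0.126, 0.126, 0.126, 0.126], "ax": [0, 0, 0, 0, 0, 0], "ay": [-5, -10, -14, -14, -14, -14], "az": [0, 0, 0, 0, 0, 0]},
)

```text
time_s: 3.9
tcp_pos: [0.5061, 0.288, 0.129]
ee_rot: [[0.786, -0.587, -0.192], [-0.57, -0.809, 0.144], [-0.24, -0.004, -0.971]]
wrist_force: [0.2, 0.4, 0.7]
gripper_width: 0.801
gripper_force: 0.0
```

Run:
```python
from h import *
s=r.sense(); R=s['ee_rot']; print(R.T@(np.array([.4874,.3005,.0391])-s['tcp_pos']), R.round(3).tolist(), s['tcp_pos'], s['joints'].round(1))
```

```text
[-0.00028451  0.00117774  0.09268381] [[0.786, -0.587, -0.192], [-0.57, -0.809, 0.144], [-0.24, -0.004, -0.971]] [0.50608259 0.28797882 0.12902185] [ 37.9  26.   -3.3 -14.8 -65.2  22.9]
```

>>> inch_along(
  plan={"jaw": [0.8, 0.8, 0.8, 0.8, 0.8, 0.8], "sx": [0, 0, 0, 0, 0, 0], "sy": [0.001, 0.001, 0.001, 0.001, 0.001, 0.001], "sz": [0.03, 0.06, 0.08, 0.09, 0.09, 0.09], "ax": [0, 0, 0, 0, 0, 0], "ay": [0, 0, 0, 0, 0, 0], "az": [0, 0, 0, 0, 0, 0]},
)

```text
time_s: 4.5
tcp_pos: [0.488, 0.3007, 0.0413]
ee_rot: [[0.787, -0.587, -0.193], [-0.569, -0.81, 0.144], [-0.24, -0.004, -0.971]]
wrist_force: [0.3, 0.5, -0.0]
gripper_width: 0.796
gripper_force: 0.0
```

Run:
```python
from h import *
c=r.capture('scene'); print(r.sense()['tcp_pos'])
cv2.imwrite('pics/g1.png',cv2.resize(c['pixels'][200:340,140:340],(800,560),interpolation=cv2.INTER_CUBIC)[...,::-1])
```

```text
[0.48817964 0.3005778  0.04130027]
```

View pics/g1.png

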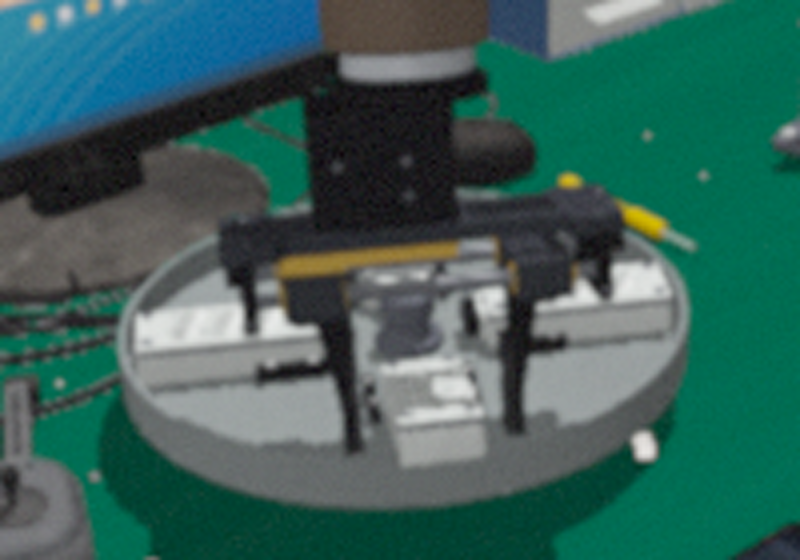

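The fingers stand on both sides of the crooked module, at (350,440) and (513,430), with the module between at (435,420), clear of the neighbours. I go 2 mm deeper and close.

>>> inch_along(
  plan={"jaw": [0.8, 0.4, 0.4, 0.4, 0.3, 0.3, 0.3, 0.3], "sx": [0, 0, 0, 0, 0, 0, 0, 0], "sy": [0, 0, 0, 0, 0, 0, 0, 0], "sz": [0.002, 0.002, 0.002, 0.002, 0.002, 0.002, 0.002, 0.002], "ax": [0, 0, 0, 0, 0, 0, 0, 0], "ay": [0, 0, 0, 0, 0, 0, 0, 0], "az": [0, 0, 0, 0, 0, 0, 0, 0]},
)

```text
time_s: 5.35
tcp_pos: [0.4868, 0.3, 0.0373]
ee_rot: [[0.785, -0.588, -0.195], [-0.57, -0.809, 0.142], [-0.242, -0.0, -0.97]]
wrist_force: [0.7, 0.1, -0.2]
gripper_width: 0.453
gripper_force: 30.0
```

>>> inch_along(
  plan={"jaw": [0, 0, 0], "sx": [0, 0, 0], "sy": [0, 0, 0], "sz": [0, 0, 0], "ax": [0, 0, 0], "ay": [0, 0, 0], "az": [0, 0, 0]},
)

```text
time_s: 5.65
tcp_pos: [0.4868, 0.2999, 0.0373]
ee_rot: [[0.785, -0.588, -0.195], [-0.57, -0.809, 0.142], [-0.242, -0.0, -0.97]]
wrist_force: [0.5, -0.8, 0.1]
gripper_width: 0.453
gripper_force: 30.0
```

>>> inch_along(
  plan={"jaw": [0, 0, 0, 0, 0, 0, 0, 0], "sx": [-0.0024, -0.0048, -0.0084, -0.0145, -0.022, -0.029, -0.041, -0.041], "sy": [0, 0, 0, 0, 0, 0, 0, 0], "sz": [-0.0097, -0.0194, -0.034, -0.058, -0.087, -0.116, -0.165, -0.165], "ax": [0, 0, 0, 0, 0, 0, 0, 0], "ay": [0, 0, 0, 0, 0, 0, 0, 0], "az": [0, 0, 0, 0, 0, 0, 0, 0]},
)

```text
time_s: 6.45
tcp_pos: [0.4905, 0.3016, 0.2166]
ee_rot: [[0.789, -0.587, -0.181], [-0.567, -0.81, 0.15], [-0.235, -0.016, -0.972]]
wrist_force: [0.6, 0.6, -2.2]
gripper_width: 0.456
gripper_force: 30.0
```

Run:
```python
from h import *
w=r.capture('wrist'); save(w,'h1.png'); np.savez('pics/h1.npz',**w); s=r.sense(); print(s['tcp_pos'],s['ee_rot'].round(3).tolist(),s['gripper_width'])
```

```text
[0.48861617 0.30099683 0.21301839] [[0.787, -0.587, -0.187], [-0.569, -0.809, 0.148], [-0.238, -0.01, -0.971]] 0.4564777786490494
```

View pics/h1.png

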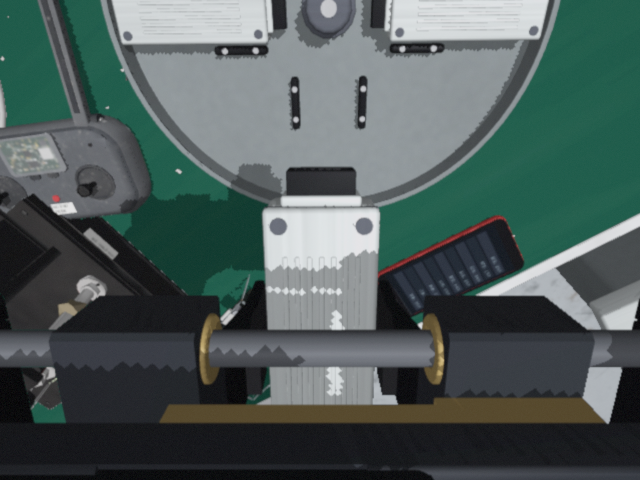

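The picture shows the module held square between the fingers: lid from row 207 downward, columns 264 to 379, plug at (321,182), tray with the other modules undisturbed behind. I measure its position in the tool frame.

Create hand.py:
```python
from mod import *
def inhand(f,tcp,R):
    c=dict(np.load(f)); P=(cloud(c)-tcp)@R   # tool frame
    q=P[195:330,255:390].reshape(-1,3); q=q[np.isfinite(q[:,0])&(q[:,2]<-.015)&(q[:,2]>-.045)]
    k=np.ones(len(q),bool)
    for _ in range(8):
        A=np.c_[q[:,:2],np.ones(len(q))]; s=np.linalg.lstsq(A[k],q[k,2],rcond=None)[0]; k=abs(A@s-q[:,2])<.002
    p=q[k]; m=(p[:,0]>.02)&(p[:,0]<.04)
    print('lid plane',np.degrees(np.arctan(s[:2])).round(2),'z at 0',s[2].round(4),'end x',np.percentile(p[:,0],99.5).round(4))
    xs=np.arange(.02,.045,.003); e=np.array([np.percentile(p[abs(p[:,0]-x)<.002][:,1],[1,99]) for x in xs]); print('sides',np.median(e,0).round(4),'centre',e.mean(1).mean().round(4),'yaw',np.degrees(np.polyfit(xs,e.mean(1),1)[0]).round(2))
    b=P[165:197,270:370].reshape(-1,3); b=b[np.isfinite(b[:,0])&(abs(b[:,2]+.018)<.012)]; print('plug front x',np.percentile(b[:,0],98).round(4),'y',np.percentile(b[:,1],[2,98]).round(4),'z',np.median(b[:,2]).round(4))
```

Run:
```python
from hand import *
from scipy.spatial.transform import Rotation as Ro
c=dict(np.load('pics/h1.npz')); T=c['world_from_camera']; s=r.sense()
# camera-in-tool from the w1/n1-like stationary state vs. now
print('cam in tool',(s['ee_rot'].T@(T[:3,3]-s['tcp_pos'])).round(4))
inhand('pics/h1.npz',s['tcp_pos'],s['ee_rot'])
R0=np.array([[.809,-.588,0],[-.588,-.809,0],[0,0,-1]]); T0=np.load('pics/n1.npz')['world_from_camera']; print('cam in tool, n1',(R0.T@(T0[:3,3]-[.5447,-.1802,.2524])).round(4))
```

```text
cam in tool [ 0.0772 -0.0004 -0.1653]
lid plane [0.1  0.27] z at 0 -0.0336 end x 0.0501
sides [-0.0203  0.0184] centre -0.0009 yaw -0.19
plug front x 0.0621 y [-0.0128  0.0106] z -0.0278
cam in tool, n1 [ 0.0774  0.0005 -0.1612]
```

Create goal.py:
```python
from h import *
from scipy.spatial.transform import Rotation as Ro
def goal(up,o=(.5506,-.2250,.070),yaw=11.4,under=.0065,along=0,side=0):
    a=np.radians(yaw); c,s=np.cos(np.radians(30)),.5
    nx=np.array([np.cos(a)*c,np.sin(a)*c,s]); ny=np.array([-np.sin(a),np.cos(a),0]); nz=np.cross(nx,ny)
    Rg=np.c_[nx,-ny,-nz]; p=np.array(o)+(up-under)*nz+along*nx+side*ny
    S=r.sense(); R=S['ee_rot']; print('shift',(R.T@(p-S['tcp_pos'])).round(4),'rotvec',np.degrees(Ro.from_matrix(R.T@Rg).as_rotvec()).round(2),'tcp',S['tcp_pos'].round(4),'goal',p.round(4))
    return p,Rg
```

Run:
```python
from goal import *
goal(.18); goal(.1)
```

```text
shift [ 0.2889  0.453  -0.0832] rotvec [  6.27  40.98 -48.08] tcp [0.4886 0.301  0.213 ] goal [ 0.4656 -0.2421  0.2203]
shift [ 0.3318  0.4243 -0.0221] rotvec [  6.27  40.98 -48.08] tcp [0.4886 0.301  0.213 ] goal [ 0.5048 -0.2342  0.151 ]
```

>>> inch_along(
  plan={"jaw": [0, 0, 0, 0, 0, 0, 0, 0], "sx": [0.02, 0.045, 0.07, 0.095, 0.12, 0.145, 0.17, 0.195], "sy": [0.03, 0.07, 0.11, 0.15, 0.19, 0.23, 0.27, 0.305], "sz": [-0.006, -0.013, -0.02, -0.027, -0.035, -0.042, -0.05, -0.056], "ax": [0.8, 1.6, 2.3, 3.1, 3.9, 4.7, 5.5, 6.3], "ay": [5.1, 10.2, 15.4, 20.5, 25.6, 30.7, 35.9, 41], "az": [-6, -12, -18, -24, -30, -36, -42, -48]},
)

```text
time_s: 7.3
tcp_pos: [0.4674, -0.053, 0.2124]
ee_rot: [[0.876, 0.166, 0.452], [0.142, -0.986, 0.088], [0.461, -0.013, -0.888]]
wrist_force: [-0.5, -0.5, -3.3]
gripper_width: 0.454
gripper_force: 30.0
```

Run:
```python
from goal import *
goal(.18); print(r.sense()['joints'].round(1), r.sense()['gripper_force'])
```

```text
shift [-0.0248  0.1861 -0.0244] rotvec [ 0.24  2.56 -1.97] tcp [ 0.4674 -0.053   0.2124] goal [ 0.4656 -0.2421  0.2203]
[ 14.5  -5.  -40.9   3.6 -26.8  82.1] 29.993922170251608
```

>>> inch_along(
  plan={"jaw": [0, 0], "sx": [0, 0], "sy": [0, 0], "sz": [0, 0], "ax": [0, 0], "ay": [0, 0], "az": [0, 0]},
  quiet=true,
)

```text
ok
```

Run:
```python
from goal import *
goal(.18); goal(.12)
```

```text
shift [-0.0276  0.1874 -0.0248] rotvec [ 0.26  2.55 -2.26] tcp [ 0.4708 -0.0512  0.2138] goal [ 0.4656 -0.2421  0.2203]
shift [-0.025   0.1871  0.0351] rotvec [ 0.26  2.55 -2.26] tcp [ 0.4708 -0.0512  0.2138] goal [ 0.495  -0.2362  0.1683]
```

>>> inch_along(
  plan={"jaw": [0, 0, 0, 0, 0, 0, 0], "sx": [-0.006, -0.012, -0.018, -0.025, -0.025, -0.025, -0.025], "sy": [0.04, 0.085, 0.13, 0.175, 0.187, 0.187, 0.187], "sz": [-0.01, -0.02, -0.01, 0.02, 0.035, 0.035, 0.035], "ax": [0.1, 0.3, 0.3, 0.3, 0.3, 0.3, 0.3], "ay": [1, 2.5, 2.5, 2.5, 2.5, 2.5, 2.5], "az": [-1, -2.3, -2.3, -2.3, -2.3, -2.3, -2.3]},
  lines="1,2",
)

```text
time_s: 8.2
tcp_pos: [0.4965, -0.2348, 0.1668]
```

Run:
```python
from goal import *
goal(.12); goal(.04); w=r.capture('wrist'); save(w,'k1.png'); np.savez('pics/k1.npz',**w); s=r.sense(); print(s['joints'].round(1)); np.savez('pics/k1s.npz',tcp=s['tcp_pos'],R=s['ee_rot'])
```

```text
shift [-0.0008  0.0011 -0.0022] rotvec [-0.22  0.2   0.11] tcp [ 0.4965 -0.2348  0.1668] goal [ 0.495  -0.2362  0.1683]
shift [-0.0005  0.0014  0.0778] rotvec [-0.22  0.2   0.11] tcp [ 0.4965 -0.2348  0.1668] goal [ 0.5342 -0.2283  0.099 ]
[-18.3   9.5 -22.6 -26.3 -34.3 138.7]
```

View pics/k1.png

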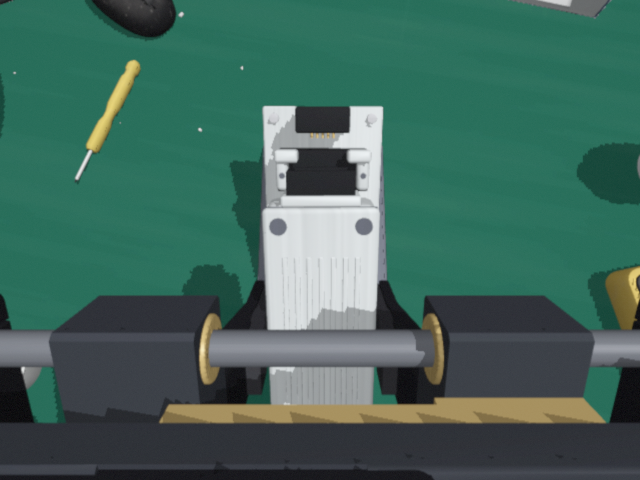

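Nest and module line up in the picture: fork posts at (286,170) and (358,170), contact block at (322,120), plug at (322,182), lid columns 264 to 379. I measure the offset between them in the tool frame.

Run:
```python
from hand import *
from goal import goal
s=np.load('pics/k1s.npz'); inhand('pics/k1.npz',s['tcp'],s['R'])
p,Rg=goal(.0,under=0)
P=(cloud(dict(np.load('pics/k1.npz')))-p)@Rg; P[...,1:]*=-1   # expected nest frame x,y,z
q=P[95:210,255:395].reshape(-1,3); q=q[np.isfinite(q[:,0])]
f=q[(q[:,0]>.045)&(q[:,0]<.064)&(abs(q[:,2]-.014)<.0035)]
for k in (-1,1):
    g=f[np.sign(f[:,1])==k]; print('fork',k,np.percentile(g[:,0],[1,99]).round(4),np.percentile(g[:,1],[1,99]).round(4),'h',np.median(g[:,2]).round(4),len(g))
b=q[(q[:,0]>.065)&(abs(q[:,1])<.025)&(abs(q[:,2]-.016)<.003)]; print('block',np.percentile(b,[1,99],0).round(4).tolist(),len(b))
w=q[(q[:,2]<-.015)&(q[:,2]>-.025)&(q[:,0]>.055)]; print('body',np.percentile(w,[.5,99.5],0).round(4).tolist())
import nest
x,y,h,*_=nest.nest('pics/n1.npz'); x=x+.0202
m=(x>.065)&(abs(y)<.025)&(abs(h-.016)<.003); print('block n1',np.percentile(x[m],[1,99]),np.percentile(y[m],[1,99])); m=(h<-.015)&(h>-.025)&(x>.055); print('body n1',np.percentile(x[m],[.5,99.5]),np.percentile(y[m],[.5,99.5]))
```

```text
lid plane [0.43 0.14] z at 0 -0.0292 end x 0.0479
sides [-0.0181  0.0205] centre 0.0012 yaw -0.39
plug front x 0.0599 y [-0.0107  0.0128] z -0.023
shift [-0.0014  0.0021  0.1123] rotvec [-0.2   0.09  0.22] tcp [ 0.4966 -0.2341  0.168 ] goal [ 0.5506 -0.225   0.07  ]
fork -1 [0.0507 0.0597] [-0.03  -0.016] h 0.0131 294
fork 1 [0.0518 0.0595] [0.0165 0.0312] h 0.0131 291
block [[0.0706, -0.0161, 0.0135], [0.086, 0.0168, 0.017]] 1482
body [[0.0557, -0.0413, -0.0225], [0.0872, 0.042, -0.0167]]
pics/n1.npz bench -0.0013 plate [ 567.8 -221.5] [170.1 109.8] 11.35
yaw 11.347274780273438 bed slope [29.93265273 -0.12981842] z0 0.07935105056156051 1868
block n1 [0.07094117 0.0867275 ] [-0.0168035   0.01648421]
body n1 [0.05550973 0.08799492] [-0.04158094  0.04144163]
```

Create rel.py:
```python
from h import *
from goal import goal
def rel():
    s0=r.sense(); w=r.capture('wrist'); p,Rg=goal(0,under=0)
    P=(cloud(w)-p)@Rg; P[...,1:]*=-1
    q=P[60:330,240:400].reshape(-1,3); q=q[np.isfinite(q[:,0])]
    f=q[(q[:,0]>.047)&(q[:,0]<.064)&(abs(q[:,2]-.0135)<.003)&(abs(q[:,1])<.035)]; yl=[np.percentile(f[f[:,1]<0][:,1],[1,99]),np.percentile(f[f[:,1]>0][:,1],[1,99])]
    b=q[(q[:,0]>.06)&(q[:,0]<.1)&(abs(q[:,1])<.025)&(abs(q[:,2]-.0155)<.002)]
    nx=np.median([np.percentile(b[:,0],1)-.0709,np.percentile(b[:,0],99)-.0867]); ny=np.mean(yl); nh=np.median(f[:,2])-.014
    print('nest seen at',np.round([nx,ny,nh],4),'fork N',len(f),'block N',len(b))
    T=(p-s0['tcp_pos'])@Rg  # rough lid height
    hz=np.median(P[230:300,300:340,2][np.isfinite(P[230:300,300:340,2])]); l=q[abs(q[:,2]-hz)<.004]
    A=np.c_[l[:,:2],np.ones(len(l))]; c=np.linalg.lstsq(A,l[:,2],rcond=None)[0]; l=l[abs(A@c-l[:,2])<.0015]
    c=np.linalg.lstsq(np.c_[l[:,:2],np.ones(len(l))],l[:,2],rcond=None)[0]
    xe=np.percentile(l[:,0],99.7); xs=np.arange(xe-.03,xe-.006,.003); e=np.array([np.percentile(l[abs(l[:,0]-x)<.002][:,1],[1,99]) for x in xs])
    print('module lid end x',xe.round(4),'-> origin x',(xe-.05).round(4),'y',e.mean().round(4),'w',np.ptp(np.median(e,0)).round(4),'height of underside',(c[0]*(xe-.05)+c[2]-.024).round(4),'pitch/roll',np.degrees(np.arctan(c[:2])).round(2),'yaw',np.degrees(np.polyfit(xs,e.mean(1),1)[0]).round(2))
    print('module minus nest',np.round([xe-.05-nx,e.mean()-ny,c[0]*(xe-.05)+c[2]-.024-nh],4))
```

```text
(no output)
```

>>> inch_along(
  plan={"jaw": [0, 0, 0], "sx": [0, 0, 0], "sy": [0, 0, 0], "sz": [0, 0, 0], "ax": [0, 0, 0], "ay": [0, 0, 0], "az": [0, 0, 0]},
  lines="1,2",
)

```text
time_s: 8.55
tcp_pos: [0.4966, -0.234, 0.1699]
```

Run:
```python
from rel import *
rel()
```

```text
shift [-0.0027  0.0018  0.1138] rotvec [-0.1  -0.11  0.29] tcp [ 0.4966 -0.2342  0.1698] goal [ 0.5506 -0.225   0.07  ]
nest seen at [-0.0005  0.0003 -0.001 ] fork N 568 block N 1428
module lid end x 0.0511 -> origin x 0.0011 y 0.0015 w 0.0385 height of underside 0.1201 pitch/roll [-0.26  0.13] yaw 0.71
module minus nest [0.0017 0.0011 0.121 ]
```

>>> inch_along(
  plan={"jaw": [0, 0, 0, 0, 0, 0, 0, 0], "sx": [-0.001, -0.002, -0.002, -0.002, -0.002, -0.002, -0.002, -0.002], "sy": [0.001, 0.0015, 0.0015, 0.0015, 0.0015, 0.0015, 0.0015, 0.0015], "sz": [0.02, 0.04, 0.06, 0.08, 0.09, 0.09, 0.09, 0.09], "ax": [0, 0, 0, 0, 0, 0, 0, 0], "ay": [0, 0, 0, 0, 0, 0, 0, 0], "az": [0.3, 0.3, 0.3, 0.3, 0.3, 0.3, 0.3, 0.3]},
)

```text
time_s: 9.4
tcp_pos: [0.5393, -0.228, 0.0909]
ee_rot: [[0.848, 0.197, 0.492], [0.17, -0.98, 0.1], [0.502, -0.001, -0.865]]
wrist_force: [-0.2, -0.4, -1.9]
gripper_width: 0.456
gripper_force: 30.0
```

Run:
```python
from rel import *
rel()
```

```text
shift [-0.0004 -0.0007  0.024 ] rotvec [-0.05 -0.11 -0.08] tcp [ 0.5393 -0.228   0.0909] goal [ 0.5506 -0.225   0.07  ]
nest seen at [-0.0007  0.0002 -0.0009] fork N 1259 block N 3343
module lid end x 0.049 -> origin x -0.001 y -0.0012 w 0.0385 height of underside 0.0302 pitch/roll [-0.23  0.06] yaw 0.34
module minus nest [-0.0003 -0.0015  0.031 ]
```

>>> inch_along(
  plan={"jaw": [0, 0, 0, 0, 0, 0, 0], "sx": [0, 0, 0, 0, 0, 0, 0], "sy": [-0.001, -0.001, -0.001, -0.001, -0.001, -0.001, -0.001], "sz": [0.006, 0.012, 0.017, 0.021, 0.024, 0.024, 0.024], "ax": [0, 0, 0, 0, 0, 0, 0], "ay": [0, 0, 0, 0, 0, 0, 0], "az": [0, 0, 0, 0, 0, 0, 0]},
)

```text
time_s: 10.15
tcp_pos: [0.5507, -0.2244, 0.0689]
ee_rot: [[0.849, 0.197, 0.49], [0.169, -0.98, 0.101], [0.5, -0.003, -0.866]]
wrist_force: [-0.3, 1.2, -2.2]
gripper_width: 0.455
gripper_force: 30.0
```

Run:
```python
from rel import *
rel()
```

```text
shift [ 0.0003  0.0005 -0.0009] rotvec [-0.1  -0.02 -0.11] tcp [ 0.5507 -0.2244  0.069 ] goal [ 0.5506 -0.225   0.07  ]
nest seen at [-0.0005  0.0003 -0.0009] fork N 1841 block N 4645
module lid end x 0.0482 -> origin x -0.0018 y -0.0 w 0.0386 height of underside 0.0051 pitch/roll [-0.34  0.18] yaw 0.14
module minus nest [-0.0013 -0.0003  0.006 ]
```

>>> inch_along(
  plan={"jaw": [0, 0, 0, 0, 0, 0, 0, 0], "sx": [0.0005, 0.001, 0.001, 0.001, 0.001, 0.001, 0.001, 0.001], "sy": [0, 0, 0, 0, 0, 0, 0, 0], "sz": [0.001, 0.002, 0.003, 0.004, 0.005, 0.0055, 0.0055, 0.0055], "ax": [0, 0, 0, 0, 0, 0, 0, 0], "ay": [0, 0, 0, 0, 0, 0, 0, 0], "az": [0, 0, 0, 0, 0, 0, 0, 0]},
)

```text
time_s: 11.0
tcp_pos: [0.5542, -0.2237, 0.0647]
ee_rot: [[0.849, 0.197, 0.49], [0.169, -0.98, 0.101], [0.5, -0.003, -0.866]]
wrist_force: [-0.3, 0.3, -3.2]
gripper_width: 0.458
gripper_force: 30.0
```

Run:
```python
from rel import *
rel()
```

```text
shift [-0.0007  0.0006 -0.0065] rotvec [-0.1  -0.02 -0.12] tcp [ 0.5542 -0.2237  0.0647] goal [ 0.5506 -0.225   0.07  ]
nest seen at [-0.0054  0.0004 -0.0008] fork N 1728 block N 5115
module lid end x 0.0493 -> origin x -0.0007 y -0.0 w 0.0385 height of underside -0.0003 pitch/roll [-0.36  0.14] yaw 0.2
module minus nest [ 0.0047 -0.0004  0.0005]
```

>>> inch_along(
  plan={"jaw": [0, 0, 0, 0, 0], "sx": [0, 0, 0, 0, 0], "sy": [0, 0, 0, 0, 0], "sz": [0.0004, 0.0008, 0.0012, 0.0012, 0.0012], "ax": [0, 0, 0, 0, 0], "ay": [0, 0, 0, 0, 0], "az": [0, 0, 0, 0, 0]},
)

```text
time_s: 11.55
tcp_pos: [0.5543, -0.2236, 0.0646]
ee_rot: [[0.849, 0.197, 0.49], [0.17, -0.98, 0.101], [0.501, -0.002, -0.866]]
wrist_force: [-6.9, 0.4, 6.5]
gripper_width: 0.456
gripper_force: 30.0
```

>>> inch_along(
  plan={"jaw": [0, 0.5, 0.55, 0.6, 0.65, 0.65], "sx": [0, 0, 0, 0, 0, 0], "sy": [0, 0, 0, 0, 0, 0], "sz": [-0.0006, -0.0006, -0.0006, -0.0006, -0.0006, -0.0006], "ax": [0, 0, 0, 0, 0, 0], "ay": [0, 0, 0, 0, 0, 0], "az": [0, 0, 0, 0, 0, 0]},
)

```text
time_s: 12.15
tcp_pos: [0.5547, -0.2236, 0.0642]
ee_rot: [[0.849, 0.197, 0.49], [0.169, -0.98, 0.101], [0.5, -0.002, -0.866]]
wrist_force: [-1.0, 0.8, -0.1]
gripper_width: 0.633
gripper_force: 0.0
```

Run:
```python
from rel import *
rel()
```

```text
shift [-0.0007  0.0005 -0.0072] rotvec [-0.1  -0.02 -0.11] tcp [ 0.5546 -0.2236  0.0642] goal [ 0.5506 -0.225   0.07  ]
nest seen at [-0.0056  0.0004 -0.0008] fork N 1781 block N 5088
module lid end x 0.0493 -> origin x -0.0007 y 0.0 w 0.0385 height of underside -0.0004 pitch/roll [-0.32 -0.01] yaw 0.16
module minus nest [ 0.005  -0.0003  0.0004]
```

Seated and released. I back straight out.

>>> inch_along(
  plan={"jaw": [0.65, 0.65, 0.65, 0.65, 0.65, 0.65, 0.65, 0.65], "sx": [0, 0, 0, 0, 0, 0, 0, 0], "sy": [0, 0, 0, 0, 0, 0, 0, 0], "sz": [-0.005, -0.015, -0.03, -0.06, -0.1, -0.12, -0.12, -0.12], "ax": [0, 0, 0, 0, 0, 0, 0, 0], "ay": [0, 0, 0, 0, 0, 0, 0, 0], "az": [0, 0, 0, 0, 0, 0, 0, 0]},
)

```text
time_s: 13.0
tcp_pos: [0.4953, -0.2357, 0.1691]
ee_rot: [[0.848, 0.196, 0.492], [0.169, -0.981, 0.1], [0.502, -0.002, -0.865]]
wrist_force: [0.6, 0.4, 0.5]
gripper_width: 0.649
gripper_force: 0.0
```

Run:
```python
from rel import *
from mod import lid
w=r.capture('wrist'); p,Rg=goal(0,under=0); P=cloud(w); C,n,ax,rc,N=lid(P,240,400,120,300)
T=(C-.024*n-p)@Rg; print('module in nest',T*[1,-1,-1],'z angle',np.degrees(np.arccos(n@-Rg[:,2])),'x angle',np.degrees(np.arccos(abs(ax@Rg[:,0]))),rc)
c=r.capture('scene'); Q=cloud(c); k,_,_=rim(Q,np.array([.5787,.2343])); lids(Q,k)
v=np.vstack([w['pixels'][60:340,160:480],cv2.resize(c['pixels'][190:340,160:440],(320,171))]); save(dict(pixels=v),'end.png')
```

```text
shift [-0.0003  0.0009  0.1131] rotvec [-0.11 -0.02 -0.14] tcp [ 0.4953 -0.2355  0.1681] goal [ 0.5506 -0.225   0.07  ]
module in nest [ 0.00548445 -0.00011451 -0.00054815] z angle 0.07137518826796896 x angle 0.14447014253441418 ((2.49072265625, 0.037967681884765625), (87.97733306884766, 39.95814514160156), 0.10475000739097595)
px [236. 259.] N 338 mean [0.651  0.1835 0.0563] ang about hub -35.0 tilt 0.4 zc 0.0563 n [0.003 0.007 1.   ] rect [654.8 180.8] [ 52.2 107.9] 63.7
px [237. 284.] N 1326 mean [0.5518 0.2611 0.0545] ang about hub 134.9 tilt 2.5 zc 0.0548 n [-0.035  0.025  0.999] rect [527.3 271.5] [296.4 172.6] 54.6
```

View pics/end.png

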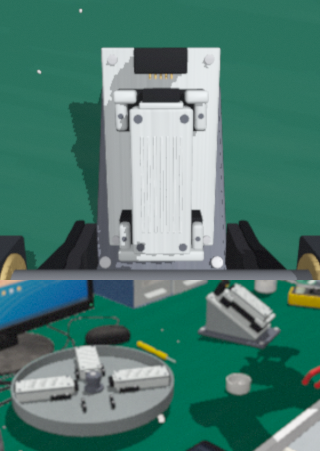

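The module lies flat and square between the guides, with its plug in the fork at (160,95). The three other modules are still in their places on the tray. The lid fit was cut to 88 mm at its lower end, which accounts for the 5 mm x reading; the upper end edge gives x ≈ -0.5 mm. I hand in.

```bash
python3 -c "
from station import r
print(r.finish_job())"
```

```text
the job is handed in; nothing more can be done
None
```

The crooked module is in the tester nest, measured flat, square and within about 1 mm of the pocket's centre with its plug in the fork; the other three look undisturbed in the last picture, and I handed the job in at about 13 s (no verdict was shown).

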